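Turn the ball dish to the tin

TASK

Swing the bench magnifier aside until no part of it hangs over the ball dish. Then lift the dish by its arched handle to at least 5 cm above its pad, level so that the loose steel ball stays in the middle, and only up there turn it through the quarter turn that brings its pouring lip round to point at the round tin. The program finishes while still holding the dish: keep it still and level at that height over the place where it stood, and do not shift the tin or anything else on the bench.

Things in the scene. Friction and masses are not known exactly. Their poses are not given: they have to be found in the camera images.
- station: plywood board 280 x 190 x 18 mm fixed to the bench; origin on its underside, below the middle of a round cork pad (120 mm across, top at z = 21 mm) on which the dish stands. Its +x runs from the pad to the steel post that carries the magnifier, 150 mm from the pad's middle; the board reaches from x = -100 to +180 mm. Its position and yaw (up to 0.3 rad) vary
- magnifier (a joint): swing of the magnifier arm about its upright hinge, rad, -1.4 to 1.4 (stops). 0: arm along the station's -x, lens centred over the pad; positive is counter-clockwise from above: the lens goes to the station's -y side (robot's right). Stays where left; about 0.5 N at the knob moves it. Starts within 0.25 of 0; beyond 0.85 to either side no part of it is over the dish
- magnifier_hinge (a point): point on the hinge axis, at the top of the dark hub (34 mm across, z = 208 mm)
- magnifier_lens (a point): centre of the round lens: black ring 90 mm across and 12 mm thick, underside at z = 185 mm, 150 mm from the hinge axis
- magnifier_knob (a point): middle of the upper part of the upright round black knob, 14 mm across, that stands on a tab at the lens's outer edge, 205 mm from the hinge axis; the knob rises from z = 196 to 239 mm and this point is at z = 222 mm; pinch it from above (it may turn between the fingers)
- dish: round aluminium dish, 152 mm across, 27 mm high at the rim, about 0.3 kg, loose on the cork pad; origin at the centre of its underside, z up. Its floor is a shallow cone sloping 10 degrees down to the centre, so the ball rests in the middle. The pouring lip sticks out at its -x side; the arched handle stands over the middle, along its y
- dish_lip (a point): tip of the pouring lip, 100 mm from the dish's centre along the dish's -x, 28 mm above its underside
- dish_grip (a point): centre of the handle's dark wooden grip bar, 16 mm thick (dish x), 70 mm long (dish y), 20 mm high, 115 mm straight above the centre of the dish's underside. Held here with the fingers closing along dish x, the dish hangs balanced
- ball_center (a point): centre of the loose steel ball, 30 mm across, 0.11 kg, lying in the middle of the dish (radius 15 mm)
- tin: round open steel tin, 87 mm across, 60 mm high, loose on the bench, about 200 mm to one side (station +y or -y) of the dish; origin at the centre of its underside
- block_sf: wooden block 50 x 66 x 55 mm, loose, on the other side of the dish; a bystander; origin at the centre of its underside

How it is judged:
On the way, in this order (a step that is already met when the one before it is completed fails the run):
1. the magnifier is swung aside: no part of it over the dish, which still stands on its pad (horizontal distance between magnifier_lens and dish above 0.12 m and height (world z) of dish below 0.03 m), for 0.2 s.
2. the dish is lifted clear of its pad by at least 3 cm before it is turned, with the ball in the middle (height (world z) of dish above 0.051 m and horizontal distance between ball_center and dish below 0.02 m and x of tin in the frame of dish above -0.12 m), for 0.2 s.
At the end, for the whole second after the job is handed in: Held in the air by the fingers alone: dish over 4 cm above its pad, within 6 cm of the pad's middle, level within 0.08 rad, under 2 cm/s; the line from its centre through the lip passes within 4 cm of the tin's centre; ball within 15 mm of the dish's centre; magnifier clear of the dish (height (world z) of dish above 0.061 m and horizontal distance between dish and station below 0.06 m and angle between dish's own z axis and vertical below 0.08 rad and x of tin in the frame of dish below -0.1 m and y of tin in the frame of dish between -0.04 and 0.04 m and horizontal distance between ball_center and dish below 0.015 m and height (world z) of ball_center above 0.07 m and contact force between the fingers and dish above 1 N and contact force between dish and station below 0.1 N and contact force between dish and tin below 0.1 N and linear speed of dish below 0.02 m/s and angular speed of dish below 0.15 rad/s and horizontal distance between magnifier_lens and dish above 0.12 m); the arm keeps its last pose, push and grip.
It fails at once if the ball rolls more than 30 mm from the middle of the dish (horizontal distance between ball_center and dish above 0.03 m).
It fails at once if the dish is tipped by more than 0.25 rad (angle between dish's own z axis and vertical above 0.25 rad).
It fails at once if the tin or the wooden block is moved by more than 3 cm (distance of any of tin, block_sf from where it was at the start of the episode above 0.03 m).
It also fails if it takes over 54 s, if anything falls off the work surface, if the arm or the gripper's body presses on something with over 40 N, if the wrist force passes 120 N, or if a joint passes its speed limit or range.

ROBOT

A 7-joint arm with a two-finger parallel gripper is mounted at the origin on the work surface; the furniture and walls round the work are solid. World frame = base frame: x ahead of the robot, y to its left, z up, the work surface at z = 0. Lengths are in m, angles in rad, forces in N, time in s.
With the tool pointing down it reaches from about 0.4 to 0.925 m from the base axis. Payload 4.1 kg.
Tool frame: the origin (TCP) lies midway between the tips of the shut fingers; the grasp point (between the pads) lies bot.hold_point_z behind it (bot.hold_point_z is the distance from the TCP to the grasp point, in m); z points along the fingers, y is the line along which they close (so a half turn about z gives the same grasp; the last joint's range is limited). The gripper opens to 85 mm and grips with 20 to 120 N. Pads are 22 mm wide; open, the fingers measure 114 mm over their backs; the gripper's body (76 mm by 85 mm) begins 54 mm behind the grasp point. The pads swing forward as they close: fully open they stand 13 mm farther back than shut.
Start: joints at [1.173, 0.398, 0.045, 1.537, -0.019, 1.207, -0.051], TCP at [0.191, -0.621, 0.231] pointing down, gripper open.
Joint ranges: [-2.82, 2.82], [-0.49, 2.23], [-1.37, 1.46], [0, 2.46], [-1.36, 4.5], [0.23, 2], [-2.94, 2.94]. Speed limits (rad/s): [2.57, 2.57, 3.14, 3.14, 3.14, 3.14, 3.14].

INTERFACE

Orientations are given as a unit quaternion [x, y, z, w].
In Python, from plant import bot gives the robot as it stands.
- The arm moves only by the tool send_path, called after "Emit:" as name([rows], argument=value, ...), one row to a line, values as JSON. Schema: {"type":"object","properties":{"steps":{"type":"array","items":{"type":"array","items":{"type":"array","items":{"type":"number"},"minItems":4,"maxItems":4},"minItems":1,"maxItems":10},"minItems":1,"maxItems":1},"finger_gap":{"type":"number"},"grip_n":{"type":"number"},"only":{"type":"string"},"quiet":{"type":"boolean"},"lines":{"type":"string"}},"required":["steps"],"additionalProperties":false}. steps is a list that holds a single list of rows (three levels of brackets), with 1 to 10 rows, each of 4 numbers: dx, dy, dz in m, then a turn about the tool's z in rad; each row shifts and turns the commanded pose from where the row before left it, along the tool's axes as they then stand; what a row does not reach is not made up. A row lasts 1/12 s, in which the tool goes at most 0.0417 m and 0.125 rad, less where a joint would pass 70% of its speed; a pose out of reach is approached as far as the arm can. finger_gap is the finger opening in m, set as the call begins (left out keeps the last). The fingers move at their own pace and stop on an object; grip_n is the grip in N (left out, the last holds). Time passes only in rows, so rows that do not move let the fingers close. The tool returns the time, the measured TCP pose, the force, the opening and the grip force at its end. only (a regular expression) keeps the lines of the reply that match it, lines (a string "A,B") keeps lines A to B, and quiet returns only ok. Input that does not fit is refused with a message, and nothing moves.
- bot.observe(): the state, without advancing time (a new reading comes with each control period).
- bot.read_camera(name): name is "scene" or "top"; returns (picture, depth): 384x512x3 uint8, blue, green, red; 384x512 float32, m along the optical axis (not along the pixel's ray), 0 where there is no reading.
- bot.calibration(name): a dict with "camera_matrix" (3x3 intrinsics, pixels), "D" ([k1, k2, p1, p2, k3] as OpenCV has them; the pictures are not rectified), "T" (4x4, takes a point from camera to world coordinates). Camera axes: x right, y up, looking along -z (the intrinsics and any distortion apply to the point x, -y, -z); pixel columns grow to the right and rows downward; lengths in m; the calibration is good to about 2 mm. A picture is of the moment at which its call begins. calibration takes no time and is no camera call.
- bot.hand_in(): hands the job in; it is judged then, once.
The state is a dict: "time": time; "joint_positions": joint angles; "qvel": joint speeds; "effort": joint torques, N m; "eef_pos": TCP position; "orientation": TCP orientation; "ft_force": force on the tool from outside, world axes, zero at the start; "ft_torque": the same for the moment, N m; "finger_gap": finger opening in m; "finger_force": force on a finger pad.
Only numpy, scipy, OpenCV 4.12 (cv2) and the standard library are available. Lean on these libraries where they do the work, as an engineer would, in place of code of your own. Each camera call takes 0.05 s, during which the arm holds its last target. There are 200 camera calls.

## Working session

There is one attempt and no reset: what is moved stays moved. The work goes in short steps, Python scripts to look and compute and a tool call to move; the robot and the scene stay as the last step left them, time stands still between calls to the robot, and variables do not carry over. Pictures are saved under pics/ and viewed, at most 10 in all, crops included, and the job is handed in when it is done.

```bash
ls; mkdir -p pics
```

Run:
```python
from plant import bot
import cv2,numpy as np
s=bot.observe();print({k:np.round(v,3) for k,v in s.items()},bot.hold_point_z)
for n in("top","scene"):
    p,d=bot.read_camera(n);c=bot.calibration(n)
    cv2.imwrite(f"pics/{n}0.png",p);np.savez(f"{n}0.npz",p=p,d=d)
    print(n,np.round(c["camera_matrix"],1).tolist(),c["D"],np.round(c["T"],3).tolist(),(d>0).mean())
```

```text
pics
plant.py
{'time': np.float64(0.0), 'joint_positions': array([ 1.173,  0.399,  0.045,  1.538, -0.019,  1.207, -0.051]), 'qvel': array([-0.002,  0.001, -0.001, -0.001,  0.001,  0.   , -0.001]), 'effort': array([ 0.0000e+00, -4.7512e+01,  1.3650e+00, -2.5422e+01,  1.2000e-02,
        9.0000e-03, -0.0000e+00]), 'eef_pos': array([ 0.191, -0.621,  0.23 ]), 'orientation': array([ 0.989,  0.149, -0.   , -0.001]), 'ft_force': array([ 0.268, -0.502, -0.026]), 'ft_torque': array([ 0.006, -0.007, -0.038]), 'finger_force': np.float64(0.0), 'finger_gap': np.float64(0.085)} 0.0187
top [[441.5, 0.0, 260.5], [0.0, 441.5, 189.5], [0.0, 0.0, 1.0]] [-0.10720192  0.          0.          0.          0.        ] [[-0.004, 0.997, -0.074, 0.493], [-1.0, -0.002, 0.027, 0.03], [0.026, 0.074, 0.997, 1.233], [0.0, 0.0, 0.0, 1.0]] 0.996063232421875
scene [[366.2, 0.0, 251.9], [0.0, 366.2, 188.7], [0.0, 0.0, 1.0]] [0.0013968 0.        0.        0.        0.       ] [[0.917, -0.225, 0.33, 0.896], [0.399, 0.538, -0.742, -0.697], [-0.01, 0.812, 0.583, 0.711], [0.0, 0.0, 0.0, 1.0]] 0.9630381266276041
```

View pics/top0.png

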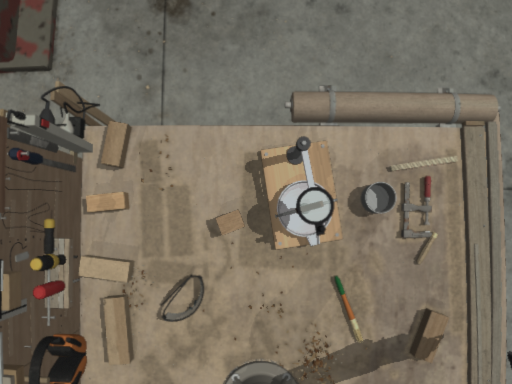

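View pics/scene0.png

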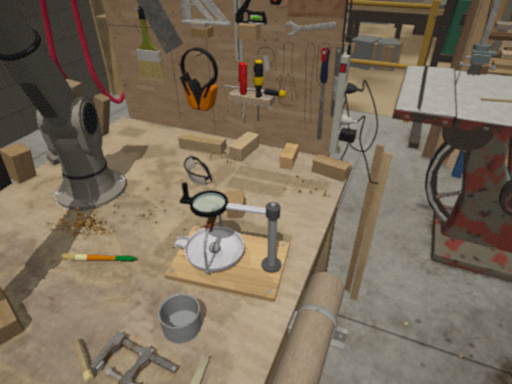

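Top view: hub near (304,144), lens ring near (314,207), knob near (320,228), dish centred near (304,208) with the lip left near (280,210), and the tin at (379,198) on the robot's right. The scene view confirms it.

Create h.py:
```python
import cv2,numpy as np
from plant import bot
def ray(n,uv):
    c=bot.calibration(n);T=np.array(c["T"]);uv=np.array(uv,float).reshape(-1,1,2)
    q=cv2.undistortPoints(uv,np.array(c["camera_matrix"]),np.array(c["D"])).reshape(-1,2)
    d=np.c_[q[:,0],-q[:,1],-np.ones(len(q))]@T[:3,:3].T
    return T[:3,3],d
def plane(n,uv,z):
    o,d=ray(n,uv);return o+d*((z-o[2])/d[:,2])[:,None]
def proj(n,P):
    c=bot.calibration(n);T=np.array(c["T"]);p=(np.array(P,float).reshape(-1,3)-T[:3,3])@T[:3,:3]
    return cv2.projectPoints(p*[1,-1,-1],np.zeros(3),np.zeros(3),np.array(c["camera_matrix"]),np.array(c["D"]))[0].reshape(-1,2)
def cloud(n,d):
    v,u=np.mgrid[:384,:512];o,r=ray(n,np.c_[u.ravel(),v.ravel()])
    return (o+r*d.ravel()[:,None]).reshape(384,512,3)
```

Run:
```python
from h import *
for n,(x,y,w,h) in dict(top=(250,130,160,130),scene=(150,175,160,170)).items():
    z=np.load(n+"0.npz");p=z["p"]
    k=5 if n=="top" else 3.5
    cv2.imwrite(f"pics/{n}c.png",cv2.resize(p[y:y+h,x:x+w],None,fx=k if n=="top" else 3.5,fy=k if n=="top" else 3.5,interpolation=cv2.INTER_CUBIC)[:600])
    C=cloud(n,z["d"])[y:y+h,x:x+w]
    dark=p[y:y+h,x:x+w].max(2)<70
    for a,b in((.02,.045),(.055,.065),(.1,.15),(.18,.2),(.2,.215),(.22,.25)):
        m=(C[...,2]>a)&(C[...,2]<b)
        if m.sum(): 
            q=C[m];print(n,a,b,m.sum(),q.mean(0).round(3),q.min(0).round(3),q.max(0).round(3))
```

```text
top 0.02 0.045 1906 [ 0.553 -0.132  0.031] [ 0.42  -0.419  0.02 ] [ 0.719 -0.004  0.045]
top 0.055 0.065 156 [ 0.554 -0.308  0.059] [ 0.429 -0.369  0.055] [ 0.678 -0.042  0.065]
top 0.1 0.15 94 [ 0.56  -0.088  0.128] [ 0.509 -0.197  0.101] [ 0.683 -0.044  0.147]
top 0.18 0.2 1458 [ 0.546 -0.123  0.194] [ 0.462 -0.172  0.18 ] [ 0.684 -0.082  0.2  ]
top 0.2 0.215 181 [ 0.663 -0.103  0.207] [ 0.472 -0.168  0.2  ] [ 0.696 -0.084  0.215]
top 0.22 0.25 37 [ 0.478 -0.136  0.236] [ 0.472 -0.142  0.223] [ 0.484 -0.13   0.242]
scene 0.02 0.045 3325 [ 0.584 -0.158  0.034] [ 0.274 -0.367  0.02 ] [0.804 0.185 0.045]
scene 0.055 0.065 501 [ 0.536 -0.165  0.058] [ 0.429 -0.368  0.055] [0.69  0.115 0.065]
scene 0.1 0.15 341 [ 0.604 -0.133  0.131] [ 0.524 -0.198  0.1  ] [ 0.69  -0.096  0.149]
scene 0.18 0.2 1271 [ 0.559 -0.126  0.194] [ 0.462 -0.173  0.18 ] [ 0.696 -0.081  0.2  ]
scene 0.2 0.215 181 [ 0.64  -0.11   0.208] [ 0.472 -0.144  0.2  ] [ 0.696 -0.082  0.215]
scene 0.22 0.25 58 [ 0.48  -0.139  0.232] [ 0.471 -0.144  0.22 ] [ 0.485 -0.131  0.24 ]
```

View pics/topc.png

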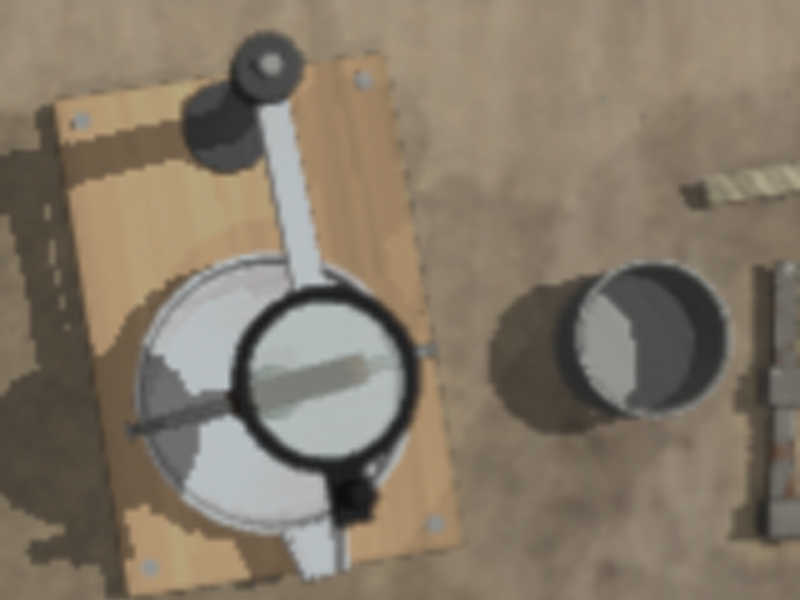

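View pics/scenec.png

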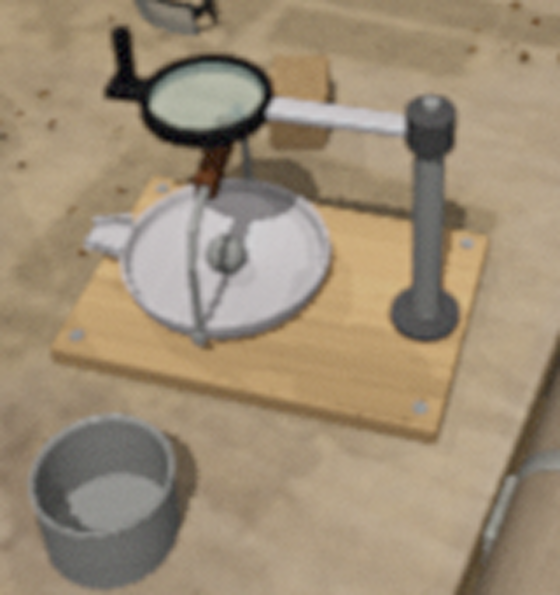

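The crops show the dish circle at crop (275,392), lip tip at (325,575), handle feet at (432,350) and (130,430), tin rim centre at (645,340), hub at (267,67), knob at (355,497), and board corners at (55,100), (383,52), (462,545) and (130,597).

Run:
```python
from h import *
f=lambda u,v,z:plane("top",[250+u/5-.4,130+v/5-.4],z)[0]
hub=f(267,67,.208);lens=f(326,380,.197);knob=f(355,497,.239)
cor=np.array([f(u,v,.018) for u,v in((55,100),(383,52),(462,545),(130,597))])
dish=f(275,392,.048);lip=f(325,575,.049);tin=f(645,340,.06)
a=f(432,350,.06);b=f(130,430,.06)
for k,v in dict(hub=hub,lens=lens,knob=knob,dish=dish,lip=lip,tin=tin,h1=a,h2=b).items():print(k,v.round(4))
print(cor.round(3)); 
e=(cor[0]+cor[1]-cor[2]-cor[3])[:2];l=(cor[0]+cor[3]-cor[1]-cor[2])[:2]
yaw=np.arctan2(e[1],e[0]);yl=np.arctan2(-l[0],l[1]);print("yaw",yaw,yl,np.hypot(*e)/2,np.hypot(*l)/2)
u=np.array([np.cos(yaw),np.sin(yaw)]);c=cor.mean(0)[:2];print("station from board",c-.04*u,"from hub",hub[:2]-.15*u)
v=(knob-hub)[:2];print("mag angle",np.arctan2(v[1],v[0])-yaw-np.pi,np.hypot(*v))
g=dish-lip;print("dish yaw lip",np.arctan2(g[1],g[0]),"handle",np.arctan2(*(a-b)[:2][::-1])+np.pi/2,"tin dir",np.arctan2(*(tin-dish)[:2][::-1]))
# tin & dish from depth
z=np.load("top0.npz");C=cloud("top",z["d"])
# grip bar via scene depth: brown pts
z=np.load("scene0.npz");C=cloud("scene",z["d"]);p=z["p"].astype(int)
m=(p[...,2]-p[...,0]>25)&(C[...,2]>.1)&(C[...,2]<.16)&(abs(C[...,0]-.55)<.1)&(abs(C[...,1]+.1)<.12)
print("bar",m.sum(),C[m].mean(0) if m.any() else 0)
```

```text
hub [ 0.6789 -0.098   0.208 ]
lens [ 0.5315 -0.1257  0.197 ]
knob [ 0.4771 -0.132   0.239 ]
dish [ 0.5307 -0.1204  0.048 ]
lip [ 0.4323 -0.1463  0.049 ]
tin [ 0.5575 -0.3205  0.06  ]
h1 [ 0.5525 -0.2038  0.06  ]
h2 [ 0.5103 -0.0412  0.06  ]
[[ 0.694 -0.003  0.018]
 [ 0.722 -0.187  0.018]
 [ 0.447 -0.227  0.018]
 [ 0.419 -0.043  0.018]]
yaw 0.1447911000938116 0.14766517727641745 0.278148243189093 0.1862325930498118
station from board [ 0.53100861 -0.12107593] from hub [ 0.53043455 -0.11967412]
mag angle -6.261237857773235 0.20463578730468115
dish yaw lip 0.25794696162377095 handle 0.2536363759141027 tin dir -1.4374711564278295
bar 94 [ 0.53839799 -0.13761986  0.14306018]
```
Station (0.531,-0.120), yaw 0.146. Dish centre (0.531,-0.120), yaw ~0.255. Magnifier angle 0.02.

Rows max 10 per call. First call: lift 3 rows -.03 z; then others.

Emit:
send_path([
  [[0, 0, -0.03, 0], [0, 0, -0.03, 0], [0, 0, -0.03, 0], [0.02, -0.019, 0, 0], [0.02, -0.019, 0, 0], [0.02, -0.019, 0, 0], [0.02, -0.019, 0, 0], [0.02, -0.019, 0, 0], [0.02, -0.019, 0, 0], [0.02, -0.019, 0, 0]],
], finger_gap=0.06)

```text
time: 0.93
eef_pos: [0.2863, -0.4513, 0.3209]
orientation: [0.989, 0.149, -0.0, -0.0]
ft_force: [-0.3, 0.2, 1.1]
finger_gap: 0.0601
finger_force: 0.0
```

Emit:
send_path([
  [[0.02, -0.019, 0, 0], [0.02, -0.019, 0, 0], [0.02, -0.019, 0, 0], [0.02, -0.019, 0, 0], [0.02, -0.019, 0, 0], [0.02, -0.019, 0, 0], [0.02, -0.019, 0, 0], [0.02, -0.019, 0, 0], [0.02, -0.019, 0, 0], [0.02, -0.019, 0, 0]],
])

```text
time: 1.77
eef_pos: [0.4213, -0.2111, 0.321]
orientation: [0.989, 0.149, -0.0, -0.0]
ft_force: [0.2, 0.3, 0.8]
finger_gap: 0.0602
finger_force: 0.0
```

Emit:
send_path([
  [[0.02, -0.019, 0, 0], [0.02, -0.019, 0, 0], [0.02, -0.019, 0, 0], [0, 0, 0, 0], [0, 0, 0, 0]],
])

```text
time: 2.18
eef_pos: [0.4621, -0.1387, 0.321]
orientation: [0.989, 0.151, -0.0, -0.0]
ft_force: [-0.8, -0.1, 0.5]
finger_gap: 0.0596
finger_force: 0.0
```

Emit:
send_path([
  [[0.016, -0.0015, 0, 0], [0, 0, 0.025, 0], [0, 0, 0.025, 0], [0, 0, 0.025, 0], [0, 0, 0.02, 0], [0, 0, 0.016, 0], [0, 0, 0, 0], [0, 0, 0, 0]],
])

```text
time: 2.85
eef_pos: [0.4755, -0.1353, 0.2097]
orientation: [0.989, 0.148, -0.001, -0.0]
ft_force: [0.7, -0.1, 1.0]
finger_gap: 0.0601
finger_force: 0.0
```

Emit:
send_path([
  [[0, 0, 0, 0], [0, 0, 0, 0], [0, 0, 0, 0], [0, 0, 0, 0], [0, 0, 0, 0], [0, 0, 0, 0], [0, 0, 0, 0], [0, 0, 0, 0], [0, 0, 0, 0], [0, 0, 0, 0]],
], finger_gap=0, grip_n=25)

```text
time: 3.68
eef_pos: [0.4772, -0.1344, 0.2113]
orientation: [0.989, 0.149, 0.001, 0.001]
ft_force: [-1.4, -0.6, 5.7]
finger_gap: 0.0125
finger_force: 24.6
```

Run:
```python
import numpy as np
t=np.linspace(.02,-1.18,21);a=np.pi+.146+t
P=.205*np.c_[np.cos(a),np.sin(a)];D=np.diff(P,axis=0);f=.299
R=np.array([[np.cos(f),np.sin(f)],[np.sin(f),-np.cos(f)]])
print((D@R.T).round(4).tolist(),P[-1]+[.6794,-.0982])
```

```text
[[0.002, -0.0121], [0.0027, -0.012], [0.0034, -0.0118], [0.0041, -0.0116], [0.0048, -0.0113], [0.0055, -0.011], [0.0061, -0.0107], [0.0068, -0.0103], [0.0074, -0.0098], [0.008, -0.0094], [0.0085, -0.0089], [0.009, -0.0084], [0.0095, -0.0078], [0.01, -0.0072], [0.0104, -0.0066], [0.0107, -0.006], [0.0111, -0.0053], [0.0114, -0.0047], [0.0116, -0.004], [0.0119, -0.0033]] [0.57456596 0.07796704]
```

Emit:
send_path([
  [[0.002, -0.0121, 0, 0], [0.0027, -0.012, 0, 0], [0.0034, -0.0118, 0, 0], [0.0041, -0.0116, 0, 0], [0.0048, -0.0113, 0, 0], [0.0055, -0.011, 0, 0], [0.0061, -0.0107, 0, 0], [0.0068, -0.0103, 0, 0], [0.0074, -0.0098, 0, 0], [0.008, -0.0094, 0, 0]],
])

```text
time: 4.52
eef_pos: [0.4931, -0.0136, 0.211]
orientation: [0.989, 0.149, 0.0, 0.0]
ft_force: [0.9, -2.0, 4.6]
finger_gap: 0.0132
finger_force: 24.8
```

Emit:
send_path([
  [[0.0085, -0.0089, 0, 0], [0.009, -0.0084, 0, 0], [0.0095, -0.0078, 0, 0], [0.01, -0.0072, 0, 0], [0.0104, -0.0066, 0, 0], [0.0107, -0.006, 0, 0], [0.0111, -0.0053, 0, 0], [0.0114, -0.0047, 0, 0], [0.0116, -0.004, 0, 0], [0.0119, -0.0033, 0, 0]],
])

```text
time: 5.35
eef_pos: [0.5746, 0.0769, 0.2109]
orientation: [0.989, 0.149, 0.0, -0.0]
ft_force: [-1.4, -1.2, 5.2]
finger_gap: 0.013
finger_force: 25.1
```

Emit:
send_path([
  [[0, 0, 0, 0], [0, 0, 0, 0]],
])

```text
time: 5.52
eef_pos: [0.5749, 0.0771, 0.2109]
orientation: [0.989, 0.149, 0.001, -0.0]
ft_force: [-0.2, -0.1, 5.2]
finger_gap: 0.0128
finger_force: 25.1
```

Emit:
send_path([
  [[0, 0, 0, 0], [0, 0, 0, 0], [0, 0, 0, 0], [0, 0, 0, 0], [0, 0, -0.025, 0], [0, 0, -0.03, 0], [0, 0, -0.03, 0], [0, 0, -0.03, 0], [0, 0, 0, 0]],
], finger_gap=0.06)

```text
time: 6.27
eef_pos: [0.5767, 0.077, 0.3318]
orientation: [0.989, 0.149, 0.006, 0.0]
ft_force: [1.0, 0.9, 0.6]
finger_gap: 0.0601
finger_force: 0.0
```

Run:
```python
from h import *
for n,(x,y,w,h) in dict(top=(250,130,160,120),scene=(150,175,160,120)).items():
    p,d=bot.read_camera(n);np.savez(n+"1.npz",p=p,d=d)
    cv2.imwrite(f"pics/{n}1.png",cv2.resize(p[y:y+h,x:x+w],None,fx=5,fy=5,interpolation=cv2.INTER_CUBIC))
```

```text
(no output)
```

View pics/top1.png

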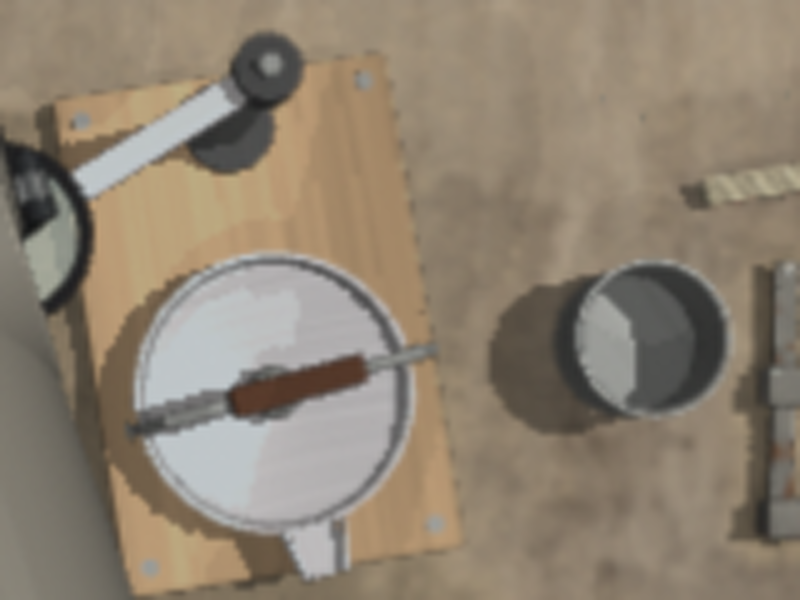

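View pics/scene1.png

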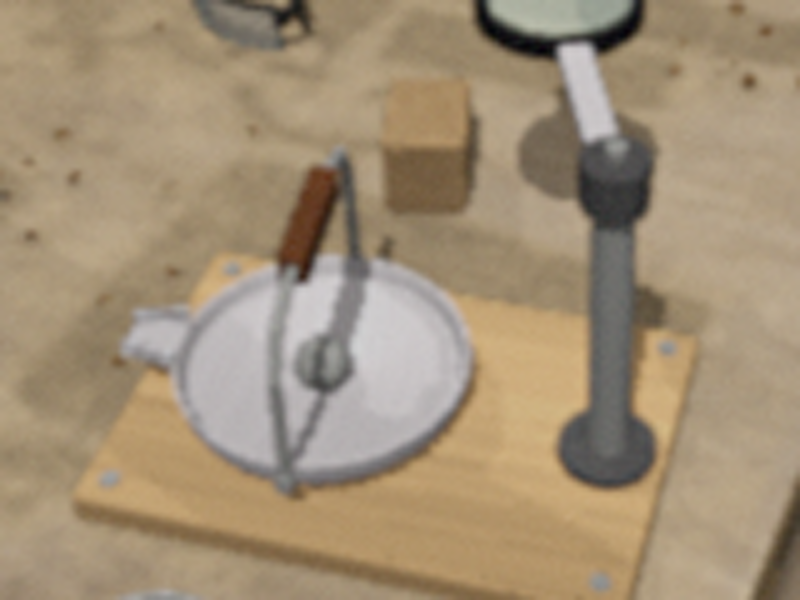

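The magnifier is clear (lens at the far left of the top crop). The brown grip bar runs from (232,402) to (367,368) in the top crop, and the ball is in the middle. Measuring the bar, dish and tin from masks.

Run:
```python
from h import *
p=np.load("top1.npz")["p"].astype(int);m=((p[...,2]-p[...,0]>25)&(p.max(2)<130)).astype(np.uint8)
m[:190]=0;m[:,:290]=0;m[225:]=0;m[:,330:]=0
v,u=np.nonzero(m);P=plane("top",np.c_[u,v],.146)[:,:2]
c=cv2.minAreaRect(P.astype(np.float32)*1000);print(len(u),"rect mm",c,"mean",P.mean(0))
w,V=np.linalg.eigh(np.cov(P.T));a=V[:,1]*np.sign(V[0,1]);print("bar angle",np.arctan2(a[1],a[0]))
q=p=np.load("scene1.npz")["p"].astype(int);C=None
# rim circles by Hough-free ellipse points seen in crop
f=lambda u,v,z:plane("top",[250+u/5-.4,130+v/5-.4],z)[0]
d=np.array([f(*k,.048) for k in((134,392),(412,392),(274,254),(274,532))]);print("dish",d.round(4))
t=np.array([f(*k,.06) for k in((558,338),(731,338),(645,260),(645,417))]);print("tin",t.round(4))
```

```text
137 rect mm ((531.2870483398438, -119.68501281738281), (13.5616455078125, 67.11727142333984), 15.61669635772705) mean [ 0.53070181 -0.11875259]
bar angle -1.3085455720355883
dish [[ 0.5309 -0.0442  0.048 ]
 [ 0.5304 -0.1949  0.048 ]
 [ 0.6054 -0.1206  0.048 ]
 [ 0.4555 -0.1191  0.048 ]]
tin [[ 0.5587 -0.2726  0.06  ]
 [ 0.5584 -0.3683  0.06  ]
 [ 0.6009 -0.3215  0.06  ]
 [ 0.5159 -0.3196  0.06  ]]
```

Emit:
send_path([
  [[-0.0127, 0.0218, 0, 0], [-0.0127, 0.0218, 0, 0], [-0.0127, 0.0218, 0, 0], [-0.0127, 0.0218, 0, 0], [-0.0127, 0.0218, 0, 0], [-0.0127, 0.0218, 0, 0], [-0.0127, 0.0218, 0, 0], [-0.0127, 0.0218, 0, 0]],
])

```text
time: 7.03
eef_pos: [0.5267, -0.1218, 0.3234]
orientation: [0.989, 0.149, -0.002, -0.0]
ft_force: [-0.8, -0.1, 1.2]
finger_gap: 0.06
finger_force: 0.0
```

Emit:
send_path([
  [[0, 0, 0, -0.118], [0, 0, 0, -0.118], [0, 0, 0, -0.118], [0, 0, 0, -0.118], [0, 0, 0, -0.118], [0, 0, 0, -0.118], [0, 0, 0, -0.118], [0, 0, 0, -0.118], [0, 0, 0, -0.118], [0, 0, 0, -0.118]],
])

```text
time: 7.87
eef_pos: [0.5271, -0.1206, 0.3233]
orientation: [0.737, 0.676, -0.001, -0.001]
ft_force: [0.2, -1.1, -0.3]
finger_gap: 0.0602
finger_force: 0.0
```

Emit:
send_path([
  [[0, 0, 0, -0.118], [0, 0, 0, -0.118], [0, 0, 0, -0.118], [0, 0, 0, 0], [0, 0, 0, 0]],
])

```text
time: 8.28
eef_pos: [0.5274, -0.1206, 0.3238]
orientation: [0.61, 0.792, -0.001, -0.001]
ft_force: [-0.1, 0.0, -1.0]
finger_gap: 0.0603
finger_force: 0.0
```

Run:
```python
from h import *
from scipy.spatial.transform import Rotation as R
s=bot.observe();M=R.from_quat(s["orientation"]).as_matrix()
print("x ang",np.arctan2(M[1,0],M[0,0]),s["joint_positions"].round(2),"need tool",M.T@(np.array([.531,-.1197,.117])-s["eef_pos"]))
```

```text
x ang 1.829684997174799 [ 0.64  0.18 -0.57  1.65  0.1   1.35  0.32] need tool [-0.00025734  0.00422701  0.20683461]
```

Emit:
send_path([
  [[0, 0.004, 0.03, 0], [0, 0, 0.03, 0], [0, 0, 0.03, 0], [0, 0, 0.03, 0], [0, 0, 0.03, 0], [0, 0, 0.025, 0], [0, 0, 0.02, 0], [0, 0, 0.012, 0], [0, 0, 0, 0], [0, 0, 0, 0]],
])

```text
time: 9.12
eef_pos: [0.532, -0.1195, 0.1182]
orientation: [0.609, 0.793, -0.0, -0.0]
ft_force: [-0.0, 0.2, -0.2]
finger_gap: 0.0598
finger_force: 0.0
```

Emit:
send_path([
  [[0, 0, 0, 0], [0, 0, 0, 0], [0, 0, 0, 0], [0, 0, 0, 0], [0, 0, 0, 0], [0, 0, 0, 0], [0, 0, 0, 0], [0, 0, 0, 0]],
], finger_gap=0, grip_n=30)

```text
time: 9.78
eef_pos: [0.5323, -0.1198, 0.1194]
orientation: [0.609, 0.793, -0.0, 0.001]
ft_force: [-2.9, 0.1, 5.5]
finger_gap: 0.0154
finger_force: 31.5
```

Emit:
send_path([
  [[0, 0, 0, 0], [0, 0, 0, 0]],
], grip_n=70)

```text
time: 9.95
eef_pos: [0.5323, -0.1199, 0.1195]
orientation: [0.609, 0.793, -0.0, 0.001]
ft_force: [-2.5, 0.6, 6.9]
finger_gap: 0.0146
finger_force: 69.0
```

Emit:
send_path([
  [[0, 0, -0.001, 0], [0, 0, -0.002, 0], [0, 0, -0.003, 0], [0, 0, -0.004, 0], [0, 0, -0.005, 0], [0, 0, -0.005, 0], [0, 0, -0.005, 0], [0, 0, -0.005, 0], [0, 0, -0.005, 0], [0, 0, -0.005, 0]],
])

```text
time: 10.78
eef_pos: [0.5321, -0.1195, 0.1589]
orientation: [0.609, 0.793, 0.0, 0.0]
ft_force: [0.5, 0.3, -4.8]
finger_gap: 0.0148
finger_force: 68.3
```

Emit:
send_path([
  [[0, 0, -0.005, 0], [0, 0, -0.005, 0], [0, 0, -0.005, 0], [0, 0, -0.005, 0], [0, 0, -0.004, 0], [0, 0, -0.003, 0], [0, 0, -0.002, 0], [0, 0, -0.001, 0], [0, 0, 0, 0], [0, 0, 0, 0]],
])

```text
time: 11.62
eef_pos: [0.5319, -0.1195, 0.1881]
orientation: [0.609, 0.793, -0.0, -0.0]
ft_force: [0.8, -0.2, -4.4]
finger_gap: 0.0153
finger_force: 68.3
```

Emit:
send_path([
  [[0, 0, 0, 0], [0, 0, 0, 0], [0, 0, 0, 0], [0, 0, 0, 0], [0, 0, 0, 0], [0, 0, 0, 0]],
])

```text
time: 12.12
eef_pos: [0.5321, -0.1195, 0.1883]
orientation: [0.609, 0.793, -0.0, 0.0]
ft_force: [-0.2, 0.3, -5.6]
finger_gap: 0.0152
finger_force: 68.3
```

Run:
```python
from h import *
p,d=bot.read_camera("scene");np.savez("scene2.npz",p=p,d=d)
cv2.imwrite("pics/scene2.png",cv2.resize(p[165:285,150:310],None,fx=5,fy=5,interpolation=cv2.INTER_CUBIC))
```

```text
(no output)
```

View pics/scene2.png

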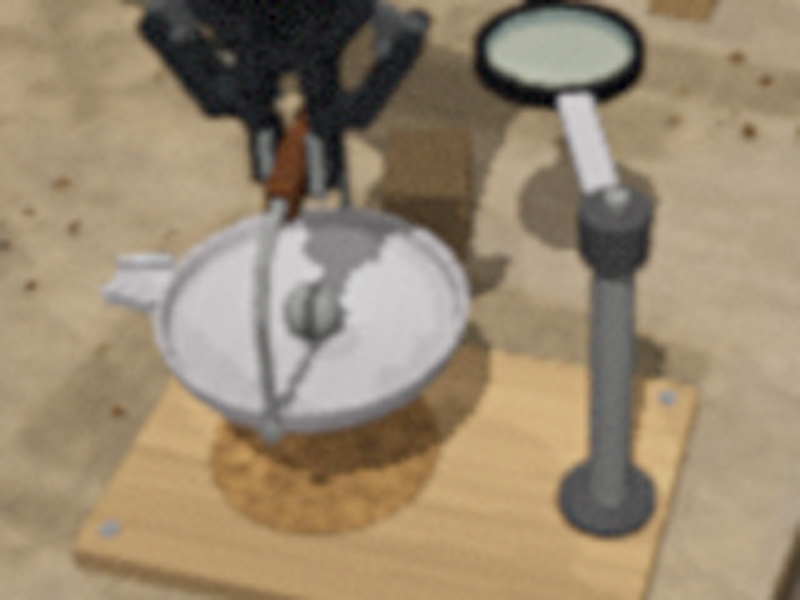

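The dish is level about 7 cm above the cork, with the ball in the middle at (315,310). Turning it now.

Emit:
send_path([
  [[0, 0, 0, -0.02], [0, 0, 0, -0.04], [0, 0, 0, -0.06], [0, 0, 0, -0.06], [0, 0, 0, -0.06], [0, 0, 0, -0.06], [0, 0, 0, -0.06], [0, 0, 0, -0.06], [0, 0, 0, -0.06], [0, 0, 0, -0.06]],
])

```text
time: 13.0
eef_pos: [0.5321, -0.1196, 0.1884]
orientation: [0.373, 0.928, -0.0, 0.0]
ft_force: [-0.4, -0.1, -4.7]
finger_gap: 0.0146
finger_force: 68.3
```

Emit:
send_path([
  [[0, 0, 0, -0.06], [0, 0, 0, -0.06], [0, 0, 0, -0.06], [0, 0, 0, -0.06], [0, 0, 0, -0.06], [0, 0, 0, -0.06], [0, 0, 0, -0.06], [0, 0, 0, -0.06], [0, 0, 0, -0.06], [0, 0, 0, -0.06]],
])

```text
time: 13.83
eef_pos: [0.5321, -0.1197, 0.1883]
orientation: [0.082, 0.997, -0.0, 0.0]
ft_force: [-0.8, 0.9, -5.5]
finger_gap: 0.015
finger_force: 68.3
```

Emit:
send_path([
  [[0, 0, 0, -0.06], [0, 0, 0, -0.06], [0, 0, 0, -0.06], [0, 0, 0, -0.06], [0, 0, 0, -0.04], [0, 0, 0, -0.02], [0, 0, 0, 0], [0, 0, 0, 0], [0, 0, 0, 0], [0, 0, 0, 0]],
])

```text
time: 14.67
eef_pos: [0.5321, -0.1195, 0.1883]
orientation: [-0.065, 0.998, -0.0, 0.0]
ft_force: [-0.4, -0.7, -5.0]
finger_gap: 0.0149
finger_force: 68.3
```

Emit:
send_path([
  [[0, 0, 0, 0], [0, 0, 0, 0], [0, 0, 0, 0], [0, 0, 0, 0], [0, 0, 0, 0], [0, 0, 0, 0], [0, 0, 0, 0], [0, 0, 0, 0], [0, 0, 0, 0], [0, 0, 0, 0]],
])

```text
time: 15.5
eef_pos: [0.5321, -0.1195, 0.1883]
orientation: [-0.066, 0.998, -0.0, 0.0]
ft_force: [-0.1, -0.9, -4.9]
finger_gap: 0.0148
finger_force: 68.3
```

Run:
```python
from h import *
from scipy.spatial.transform import Rotation as R
p,d=bot.read_camera("scene");np.savez("scene3.npz",p=p,d=d)
cv2.imwrite("pics/scene3.png",cv2.resize(p[175:345,140:310],None,fx=3.5,fy=3.5,interpolation=cv2.INTER_CUBIC))
s=bot.observe();M=R.from_quat(s["orientation"]).as_matrix()
y=np.arctan2(M[1,0],M[0,0])-np.pi/2;print("dish yaw",y,"lip dir",y-np.pi,s["joint_positions"].round(2))
c=np.array([.531,-.1197])
l=c-.1*np.array([np.cos(y),np.sin(y)]);print("lip expected px in crop",(proj("scene",[*l,.119])-[140,175])*3.5,"ball",(proj("scene",[*c,.111])-[140,175])*3.5)
```

```text
dish yaw -4.581136944861517 lip dir -7.72272959845131 [ 0.81  0.34 -0.82  1.82  0.27  1.1   1.6 ]
lip expected px in crop [[193.74482313 274.49097035]] ball [[251.3604092 182.7192673]]
```

View pics/scene3.png

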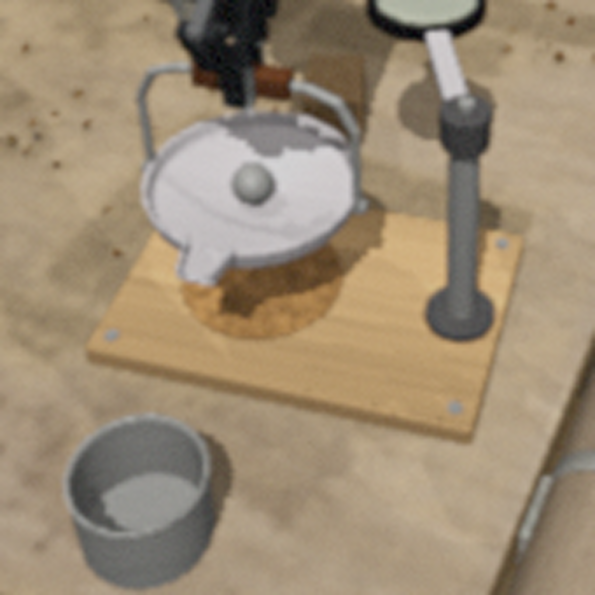

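The lip tip is near (197,277), close to the predicted (194,274), and points at the tin. The ball at (253,184) is central and the dish is level, so I'm handing in.

```bash
python3 -c "
from plant import bot
print(bot.hand_in())"
```

```text
the job is handed in; nothing more can be done
None
```

I swung the magnifier clear, lifted the dish level about 7 cm above its pad, and turned it there so the lip points at the tin. The ball is still central, the gripper still holds the dish, and the job is handed in; no verdict came back.

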